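# Load the drinks caddy: bottle behind, tumblers in front, handle up

## Task

Load the wooden drinks caddy on the bench so it is ready to carry. First stand the amber bottle in the free rear place, on the cork coaster, so that it never has to be reached across the glasses; then set the two green tumblers down gently, upright, one in each front place. When all are in, swing the carrying handle up until it stands upright, and let go; do not tip anything, and leave the water bottle, the can and the other things on the bench where they are.

Things in the scene. Friction and masses are not known exactly. Their poses are not given: they have to be found in the camera images.
- caddy: Wooden caddy, 220 (its x) by 250 mm (its y), fixed on the bench; origin centred under it, x to its rear, y left, z up. Floor 10 mm thick; outer walls 10 mm thick, 50 mm high; 6 mm dividers, tops 32 mm up, make 4 bays about 97 mm deep by 112 wide. At each end, mid-way, a 40 mm wide cheek 100 mm high carries the handle pivot. Rear bays: one holds the water bottle, one a coaster; front bays empty.
- bay_front_left (a point): Centre of the front left bay (left as seen from the robot), on its floor, 10 mm above the bench.
- bay_front_right (a point): Centre of the front right bay, on its floor, 10 mm above the bench.
- coaster_top (a point): Centre of the top of the round cork coaster, 88 mm across and 3 mm thick, fixed on the floor at the centre of the free rear bay (left or right); 13 mm above the bench.
- bottle_mid (a point): Amber glass bottle, white label, brass cap, standing, closed, 205 mm high, about 0.5 kg. Body 62 mm across up to 112 mm above its foot, shoulder to 146 mm, straight neck 28 mm across from 146 to 185 mm (a good place to take it from above), cap 31 mm across on top. This point is on its axis half-way up, 102.5 mm above its foot; z along the axis.
- tumbler1_mid (a point): A green glass tumbler, open, standing upright, 60 mm across the foot, 66 mm at the rim, 95 mm high, about 0.2 kg; this point is on its axis half-way up (47.5 mm above its foot). Either tumbler may go in either front bay.
- tumbler2_mid (a point): The other green glass tumbler, just like the first; the point is on its axis, 47.5 mm above its foot.
- bail_grip (a point): Middle of the handle's dark round wooden bar, 18 mm thick, 282 mm long, which runs along the caddy's y. Two flat steel legs outside the ends of the caddy join it to its pivots, 175 mm away. At the start the handle is folded down to the front, its bar in front of the caddy.
- bail (a joint): Carrying handle, rad: 0 folded forward and level, growing as the bar swings up and rearward; 1.57 upright, stop at 1.66. Its pivot axis runs along the caddy's y, 80 mm above its underside, at its x = 0. The hinge is stiff (about 0.25 N m): the handle stays where it is left and takes about 3 N at the bar.
- water_mid (a point): Clear water bottle with blue label and cap, 60 mm across, 195 mm high, already standing in the other rear bay; to be left there. Point on its axis half-way up (97.5 mm above its foot).
- can_mid (a point): Red drink can, 66 mm across, 115 mm high, standing on the bench; not part of the job. Point on its axis half-way up.
- tape: Roll of black electrical tape lying flat on the bench, 68 mm across, 19 mm high; not part of the job. Origin at the centre of its underside.
- driver: Screwdriver lying on the bench; not part of the job.
Not all that is in view belongs to the job. Of the things that look like the part that bears bottle_mid, the largest one is meant.

How it is judged:
By the outcome, as a careful person would: the job done as asked, in the order asked, and still so for the second after the job is handed in, with the robot touching nothing.
It also fails if it takes over 72 s, if anything falls off the work surface, if the arm or the gripper's body presses on something with over 40 N, if the wrist force passes 120 N, or if a joint passes its speed limit or range.

## Robot

A 7-joint arm with a two-finger parallel gripper is mounted at the origin on the work surface. World frame = base frame: x ahead of the robot, y to its left, z up, the work surface at z = 0. Lengths are in m, angles in rad, forces in N, time in s.
With the tool pointing down it reaches from about 0.425 to 0.925 m from the base axis. Payload 6.8 kg.
Tool frame: the origin (TCP) lies at the very end of the fingers, on their centre line; the grasp point (between the pads) lies 19 mm behind it; z points along the fingers, y is the line along which they close (so a half turn about z gives the same grasp; the last joint's range is limited). The gripper opens to 85 mm and grips with 20 to 120 N. Pads are 22 mm wide; open, the fingers measure 114 mm over their backs; the gripper's body (76 mm by 85 mm) begins 54 mm behind the grasp point. The pads swing forward as they close: fully open they stand 13 mm farther back than shut.
Start: joints at [1.077, 0.477, 0.022, 1.555, -0.011, 1.109, -0.083], TCP at [0.254, -0.625, 0.231] pointing down, gripper open.
Joint ranges: [-2.96, 2.96], [-0.34, 2.1], [-1.41, 1.46], [0.24, 2.44], [-1.37, 4.51], [0.17, 1.92], [-2.96, 2.96]. Speed limits (rad/s): [2.39, 2.39, 3.14, 3.14, 3.14, 3.14, 3.14].

## Interface

Orientations are given as a rotation vector (axis times angle).
In Python, from bench import r gives the robot as it stands.
- The arm moves only by the shell command python3 -m jog 'ROWS' [FORCE]. ROWS is JSON, a list of rows, each an object of numbers: "fingers": the finger opening in m, from 0 to 0.0854; "x", "y", "z": the shift along the tool's x, y, z in m; "rx", "ry", "rz": the turn, a rotation vector about the tool's x, y, z in degrees. In form: [{"fingers": .., "x": .., "y": .., "z": .., "rx": .., "ry": .., "rz": ..}, ...]. A call has 1 to 8 rows; each row shifts and turns the commanded pose from where the row before left it, along the tool's axes as they then stand; what a row does not reach is not made up. A row lasts 1/8 s, in which the tool goes at most 62.5 mm and 10.7 degrees, less where a joint would pass 70% of its speed; a pose out of reach is approached as far as the arm can. A call is refused whole if a number of a shift passes 0.0625 or a number of a turn 10.7, either way. A call with a gripper value outside its range is refused whole. The fingers move at their own pace and stop on an object; FORCE is the grip in N (left out, the last holds). Time passes only in rows, so rows that do not move let the fingers close. It gives the time, the measured TCP pose, the force, the opening and the grip force at its end, in the units of the state.
- r.get_obs(): the state, without advancing time (a new reading comes with each control period).
- r.grab_frame(name): name is "scene" or "top"; returns (picture, depth): 480x640x3 uint8, red, green, blue; 480x640 float32, m along the optical axis (not along the pixel's ray), 0 where there is no reading.
- r.get_calibration(name): a dict with "mtx" (3x3 intrinsics, pixels), "extrinsics" (4x4, takes a point from camera to world coordinates). Camera axes: x right, y down, z forward; pixel columns grow to the right and rows downward; lengths in m; the calibration is good to about 2 mm. A picture is of the moment at which its call begins. get_calibration takes no time and is no camera call.
- r.hand_in(): hands the job in; it is judged then, once.
Trained networks look in the newest picture that a camera, given by its name, has taken for a name from the list of things; names that differ only in an ending like _2 or _b are one class to them, and where a whole thing is asked for, a point or a joint stands for the part that bears it (a point fixed in the world has none). Each returns a list of dicts, best first, with "score" (0 to 1); they miss things now and then, are a little off and sometimes report something else, mostly with a low value. They report only what shows in the picture. A call takes as long as a camera call. They do not tell look-alikes from the thing itself.
- r.search_frame(target, camera): "xyz" ([x, y, z] in m, in world coordinates, good to about 4 mm: the middle of the surface that is visible of it).
- r.landmark_of(target, camera): "xyz" ([x, y, z] in m, in world coordinates, good to about 4 mm: a listed point, or the origin of a listed thing).
The state is a dict: "clock": time; "joints": joint angles; "qvel": joint speeds; "tau": joint torques, N m; "tcp_pos": TCP position; "orientation": TCP orientation; "contact_force": force on the tool from outside, world axes, zero at the start; "moment": the same for the moment, N m; "grip_width": finger opening in m; "gripper_force": force on a finger pad.
Only numpy, scipy, OpenCV 4.12 (cv2) and the standard library are available. Lean on these libraries where they do the work, as an engineer would, in place of code of your own. Each camera call takes 0.05 s, during which the arm holds its last target. There are 200 camera calls.

## Working session

There is one attempt and no reset: what is moved stays moved. The work goes in short steps, Python scripts to look and compute and a shell command to move; the robot and the scene stay as the last step left them, time stands still between calls to the robot, and variables do not carry over. Pictures are saved under pics/ and viewed, at most 10 in all, crops included, and the job is handed in when it is done.

```bash
mkdir -p pics
python3 - <<'E'
from bench import r
import cv2, numpy as np
o=r.get_obs(); print({k:np.round(v,3).tolist() for k,v in o.items()})
for c in ("scene","top"):
    p,d=r.grab_frame(c); cv2.imwrite(f"pics/{c}0.png",p[:,:,::-1]); np.save(f"pics/{c}d.npy",d)
    for n in "caddy bay_front_left bay_front_right coaster_top bottle_mid tumbler1_mid bail_grip water_mid can_mid tape driver".split():
        print(c,n,[(np.round(q["xyz"],3).tolist(),round(q["score"],2)) for q in r.landmark_of(n,c)])
E
```

```text
{'clock': 0.0, 'joints': [1.077, 0.478, 0.022, 1.556, -0.012, 1.109, -0.083], 'qvel': [0.001, 0.001, 0.0, -0.001, -0.001, -0.001, -0.001], 'tau': [-0.0, -59.645, 1.608, -28.119, 0.012, 0.009, -0.0], 'tcp_pos': [0.254, -0.625, 0.23], 'orientation': [-3.082, -0.602, 0.001], 'contact_force': [-0.66, 0.528, -0.514], 'moment': [0.022, -0.041, -0.013], 'gripper_force': 0.0, 'grip_width': 0.085}
scene caddy [([0.618, -0.048, -0.0], 0.74), ([0.736, -0.297, -0.003], 0.46)]
scene bay_front_left [([0.577, 0.015, 0.01], 0.81)]
scene bay_front_right [([0.567, -0.104, 0.012], 0.58)]
scene coaster_top [([0.448, -0.037, 0.093], 0.72), ([0.664, -0.115, 0.009], 0.67)]
scene bottle_mid [([0.32, -0.337, 0.077], 0.79), ([0.401, -0.422, 0.075], 0.65), ([0.411, -0.328, 0.101], 0.6)]
scene tumbler1_mid [([0.668, -0.113, 0.008], 0.59)]
scene bail_grip [([0.449, -0.039, 0.095], 0.97), ([0.731, 0.346, 0.003], 0.51)]
scene water_mid [([0.679, 0.008, 0.106], 0.87)]
scene can_mid [([0.602, 0.342, 0.055], 0.83)]
scene tape [([0.734, -0.295, -0.003], 0.79)]
scene driver [([0.733, 0.343, 0.0], 0.78), ([0.668, -0.113, 0.012], 0.72)]
top caddy [([0.623, -0.052, 0.002], 0.56)]
top bay_front_left [([0.571, 0.015, 0.009], 0.85)]
top bay_front_right [([0.563, -0.1, 0.008], 0.72)]
top coaster_top [([0.663, -0.114, 0.015], 0.7)]
top bottle_mid [([0.32, -0.335, 0.074], 0.85), ([0.402, -0.419, 0.074], 0.83), ([0.412, -0.329, 0.105], 0.72)]
top tumbler1_mid [([0.583, -0.345, 0.049], 0.8), ([0.618, -0.049, 0.002], 0.16)]
top bail_grip [([0.447, -0.036, 0.09], 0.72)]
top water_mid [([0.675, 0.008, 0.11], 0.8)]
top can_mid [([0.602, 0.344, 0.056], 0.97)]
top tape [([0.736, -0.298, -0.004], 0.83)]
top driver [([0.734, 0.344, -0.001], 0.76)]
```

View pics/scene0.png

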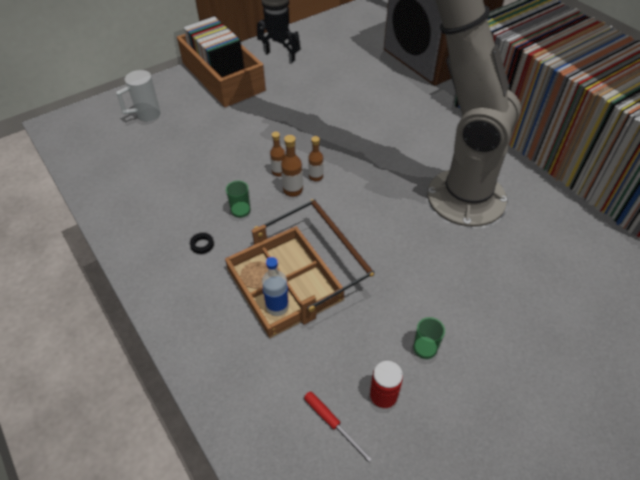

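View pics/top0.png

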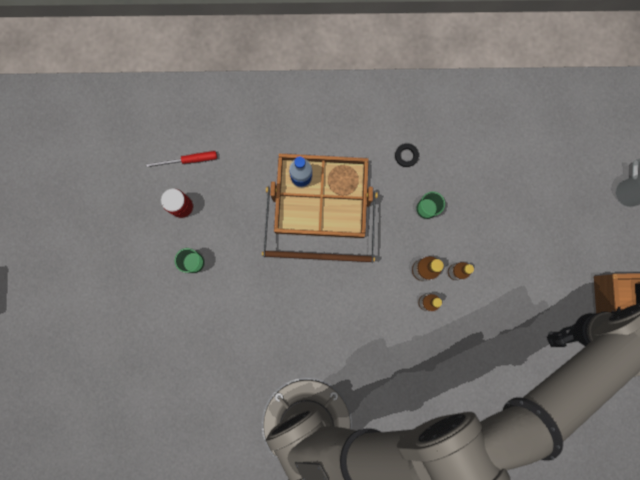

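The scene view shows three amber bottles at (277,155), (291,165) and (316,160). The tumblers are at (238,198) and (428,338), the can at (387,384), and the water bottle at (275,285) next to the coaster at (253,273). In the top view the bottles are at (431,267), (462,270) and (432,301), and the tumblers at (430,205) and (190,261). The handle bar runs from (264,254) to (374,259).

Candidates for bottle_mid are scene px (277,155), (291,165) and (316,160). The largest is (291,165), which is top (431,267) and about (0.412,-0.329). I'll check it in a close crop.

```bash
cat > h.py <<'E'
from bench import r
import cv2, numpy as np
def cloud(c,d):
    k=r.get_calibration(c); K=np.array(k["mtx"]); T=np.array(k["extrinsics"])
    v,u=np.mgrid[:480,:640]
    P=np.stack([(u-K[0,2])/K[0,0]*d,(v-K[1,2])/K[1,1]*d,d],-1)@T[:3,:3].T+T[:3,3]
    P[d==0]=np.nan; return P
def near(P,xy,rad,z0,z1):
    m=(np.hypot(P[...,0]-xy[0],P[...,1]-xy[1])<rad)&(P[...,2]>z0)&(P[...,2]<z1); return P[m],m
E
python3 - <<'E'
from h import *
s=cv2.imread("pics/scene0.png"); t=cv2.imread("pics/top0.png")
cv2.imwrite("pics/crop1.png",np.hstack([cv2.resize(s[125:205,240:340],(400,320),interpolation=2),cv2.resize(t[240:320,390:490],(400,320),interpolation=2)]))
for c in("scene","top"):
    P=cloud(c,np.load(f"pics/{c}d.npy"))
    for n,xy in dict(big=(.412,-.329),s1=(.32,-.336),s2=(.402,-.42)).items():
        Q,_=near(P,xy,.035,.02,.3); zt=Q[:,2].max(); q=Q[Q[:,2]>zt-.01]
        print(c,n,"top z",zt.round(3),"cap",q.mean(0).round(3),len(q),"bbox",Q.min(0).round(3),Q.max(0).round(3))
    Q,_=near(P,(.583,-.345),.06,.015,.15); print("t1",Q.min(0).round(3),Q.max(0).round(3),len(Q))
    q=Q[Q[:,2]>.085]; print("  rim",q.min(0).round(3),q.max(0).round(3),len(q))
    u,v=((190,261) if c=="top" else (428,338)); print("t2 px",P[v,u].round(3))
    xy=P[v,u,:2]; Q,_=near(P,xy,.06,.015,.15); print("t2",Q.min(0).round(3),Q.max(0).round(3)); q=Q[Q[:,2]>.085];print("  rim",q.min(0).round(3),q.max(0).round(3),len(q))
    Q,_=near(P,(.449,-.038),.16,.07,.12); Q=Q[Q[:,0]<.475]
    f=np.polyfit(Q[:,1],Q[:,0],1); print("bar",Q.min(0).round(3),Q.max(0).round(3),"slope",f.round(4),"x at -.04",np.polyval(f,-.04).round(4),len(Q))
    Q,_=near(P,(.62,-.05),.19,.04,.056); 
    if len(Q)>30: print("caddy rim",cv2.minAreaRect((Q[:,:2]*1000).astype(np.float32)),len(Q))
    for u,v in ([(301,162),(342,180)] if c=="top" else [(272,262),(253,273)]): print(P[v,u].round(3))
E
```

```text
scene big top z 0.21 cap [ 0.412 -0.327  0.205] 81 bbox [ 0.381 -0.351  0.02 ] [ 0.444 -0.294  0.21 ]
scene s1 top z 0.16 cap [ 0.32  -0.336  0.154] 43 bbox [ 0.298 -0.355  0.02 ] [ 0.345 -0.309  0.16 ]
scene s2 top z 0.158 cap [ 0.404 -0.42   0.154] 43 bbox [ 0.385 -0.438  0.021] [ 0.43  -0.393  0.158]
t1 [ 0.55  -0.381  0.016] [ 0.616 -0.312  0.101] 693
  rim [ 0.55  -0.381  0.085] [ 0.616 -0.313  0.101] 187
t2 px [0.422 0.294 0.012]
t2 [0.41  0.275 0.015] [0.475 0.34  0.103]
  rim [0.41  0.275 0.085] [0.475 0.34  0.103] 255
bar [ 0.427 -0.189  0.083] [0.475 0.112 0.11 ] slope [0.0469 0.4519] x at -.04 0.4501 711
caddy rim ((619.6926879882812, -48.28257751464844), (274.4508056640625, 222.9623565673828), 86.26402282714844) 1445
[0.676 0.008 0.206]
[ 0.673 -0.121  0.014]
top big top z 0.213 cap [ 0.413 -0.332  0.206] 92 bbox [ 0.381 -0.36   0.021] [ 0.441 -0.3    0.213]
top s1 top z 0.161 cap [ 0.322 -0.339  0.155] 56 bbox [ 0.3   -0.359  0.022] [ 0.345 -0.316  0.161]
top s2 top z 0.162 cap [ 0.405 -0.424  0.156] 49 bbox [ 0.382 -0.444  0.022] [ 0.429 -0.4    0.162]
t1 [ 0.553 -0.383  0.015] [ 0.618 -0.318  0.108] 425
  rim [ 0.553 -0.383  0.085] [ 0.618 -0.318  0.108] 142
t2 px [0.446 0.314 0.01 ]
t2 [0.411 0.271 0.015] [0.474 0.336 0.103]
  rim [0.413 0.271 0.085] [0.474 0.336 0.103] 137
bar [ 0.428 -0.189  0.087] [0.474 0.107 0.113] slope [0.0596 0.451 ] x at -.04 0.4486 779
caddy rim ((622.3739013671875, -52.22007751464844), (266.34576416015625, 221.58810424804688), 85.92654418945312) 1250
[ 0.676 -0.001  0.201]
[ 0.668 -0.113  0.009]
```

View pics/crop1.png

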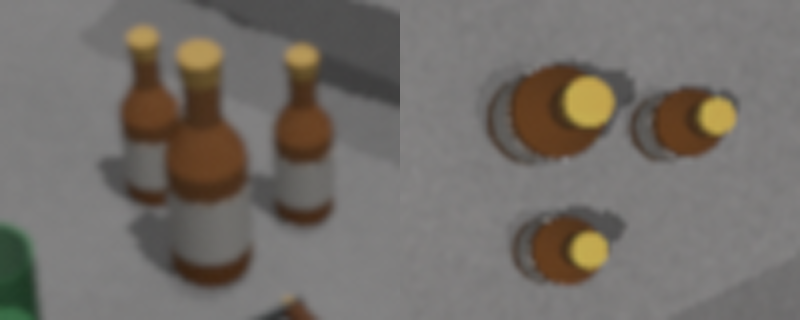

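The crop shows the middle bottle (crop px 210,160 left and 560,105 right) clearly larger than the two look-alikes. Its measured top is about 207 mm, against about 157 mm for the others, so I'll take that one. Next I align the tool with the world axes.

```bash
cat >> h.py <<'E'
def go(x,y,z,yaw=0):
    "remaining shift in tool axes and turn, to a tool-down pose with tool x at yaw deg"
    from scipy.spatial.transform import Rotation as R
    o=r.get_obs(); A=R.from_rotvec(o["orientation"])
    B=R.from_euler("z",yaw,degrees=True)*R.from_euler("x",180,degrees=True)
    print("t",round(o["clock"],2),"tcp",np.round(o["tcp_pos"],4),"F",np.round(o["contact_force"],1),"w",round(o["grip_width"],4),"| shift",np.round(A.inv().apply(np.array([x,y,z])-o["tcp_pos"]),4),"turn",np.round((A.inv()*B).as_rotvec(degrees=True),2))
E
python3 -m jog '[{"z":-0.02,"rz":10.5,"fingers":0.06},{"z":-0.01,"rz":10.5},{"rz":1.1},{}]' 30; python3 -c "
from h import *
go(.412,-.329,.26)"
```

```text
t 1.2 tcp [ 0.254  -0.6254  0.2313] F [-0.   0.7 -0.2] w 0.0852 | shift [ 0.2579 -0.2152 -0.0287] turn [-0.  -0.  22.1]validation failed for argument at $[0]...
```

```bash
python3 -m jog '[{"fingers":0.06,"x":0,"y":0,"z":-0.02,"rx":0,"ry":0,"rz":10.5},{"fingers":0.06,"x":0,"y":0,"z":-0.01,"rx":0,"ry":0,"rz":10.5},{"fingers":0.06,"x":0,"y":0,"z":0,"rx":0,"ry":0,"rz":1.1},{"fingers":0.06,"x":0,"y":0,"z":0,"rx":0,"ry":0,"rz":0}]' 30; python3 -c "
from h import *
go(.412,-.329,.26)"
```

```text
clock: 1.7
tcp_pos: [0.254, -0.6251, 0.2607]
orientation: [-3.141, -0.005, 0.001]
contact_force: [-0.3, 0.5, -0.1]
grip_width: 0.0601
gripper_force: 0.0
t 1.7 tcp [ 0.254  -0.6251  0.2607] F [-0.3  0.5 -0.1] w 0.0601 | shift [ 0.159  -0.2955  0.0008] turn [-0.04  0.02  0.19]
```

```bash
python3 -m jog '[{"fingers":0.06,"x":0.02,"y":-0.04,"z":0,"rx":0,"ry":0,"rz":0},{"fingers":0.06,"x":0.024,"y":-0.045,"z":0,"rx":0,"ry":0,"rz":0},{"fingers":0.06,"x":0.024,"y":-0.045,"z":0,"rx":0,"ry":0,"rz":0},{"fingers":0.06,"x":0.024,"y":-0.045,"z":0,"rx":0,"ry":0,"rz":0},{"fingers":0.06,"x":0.024,"y":-0.045,"z":0,"rx":0,"ry":0,"rz":0},{"fingers":0.06,"x":0.024,"y":-0.045,"z":0,"rx":0,"ry":0,"rz":0},{"fingers":0.06,"x":0.019,"y":-0.031,"z":0,"rx":0,"ry":0,"rz":0},{"fingers":0.06,"x":0,"y":0,"z":0,"rx":0,"ry":0,"rz":0}]' 30; python3 -c "
from h import *
go(.412,-.329,.15)"
```

```text
clock: 2.7
tcp_pos: [0.4147, -0.3261, 0.2609]
orientation: [-3.14, -0.014, -0.0]
contact_force: [0.3, -0.2, -0.4]
grip_width: 0.0601
gripper_force: 0.0
t 2.7 tcp [ 0.4147 -0.3261  0.2609] F [ 0.3 -0.2 -0.4] w 0.0601 | shift [-0.0027  0.003   0.1109] turn [-0.08 -0.    0.5 ]
```

```bash
python3 -m jog '[{"fingers":0.06,"x":-0.0027,"y":0.003,"z":0.01,"rx":0,"ry":0,"rz":0.5},{"fingers":0.06,"x":0,"y":0,"z":0.025,"rx":0,"ry":0,"rz":0},{"fingers":0.06,"x":0,"y":0,"z":0.025,"rx":0,"ry":0,"rz":0},{"fingers":0.06,"x":0,"y":0,"z":0.025,"rx":0,"ry":0,"rz":0},{"fingers":0.06,"x":0,"y":0,"z":0.018,"rx":0,"ry":0,"rz":0},{"fingers":0.06,"x":0,"y":0,"z":0.006,"rx":0,"ry":0,"rz":0},{"fingers":0.06,"x":0,"y":0,"z":0,"rx":0,"ry":0,"rz":0},{"fingers":0.06,"x":0,"y":0,"z":0,"rx":0,"ry":0,"rz":0}]' 40; python3 -c "
from h import *
go(.412,-.329,.15)"
python3 -m jog '[{"fingers":0.0,"x":0,"y":0,"z":0,"rx":0,"ry":0,"rz":0},{"fingers":0.0,"x":0,"y":0,"z":0,"rx":0,"ry":0,"rz":0},{"fingers":0.0,"x":0,"y":0,"z":0,"rx":0,"ry":0,"rz":0},{"fingers":0.0,"x":0,"y":0,"z":0,"rx":0,"ry":0,"rz":0},{"fingers":0.0,"x":0,"y":0,"z":0,"rx":0,"ry":0,"rz":0},{"fingers":0.0,"x":0,"y":0,"z":0,"rx":0,"ry":0,"rz":0}]' 50
```

```text
clock: 3.7
tcp_pos: [0.4105, -0.333, 0.1529]
orientation: [3.141, -0.014, 0.001]
contact_force: [1.0, 0.3, 0.0]
grip_width: 0.0597
gripper_force: 0.0
t 3.7 tcp [ 0.4105 -0.333   0.1529] F [1.  0.3 0. ] w 0.0597 | shift [ 0.0015 -0.0041  0.0029] turn [ 0.04 -0.05 -0.53]
clock: 4.45
tcp_pos: [0.4109, -0.3323, 0.153]
orientation: [3.141, -0.013, 0.002]
contact_force: [0.2, 1.5, 5.9]
grip_width: 0.0288
gripper_force: 48.7
```

```bash
python3 -m jog '[{"fingers":0.0,"x":0,"y":0,"z":-0.005,"rx":0,"ry":0,"rz":0},{"fingers":0.0,"x":0,"y":0,"z":-0.015,"rx":0,"ry":0,"rz":0},{"fingers":0.0,"x":0,"y":0,"z":-0.03,"rx":0,"ry":0,"rz":0},{"fingers":0.0,"x":0,"y":0,"z":-0.03,"rx":0,"ry":0,"rz":0},{"fingers":0.0,"x":0,"y":0,"z":-0.03,"rx":0,"ry":0,"rz":0},{"fingers":0.0,"x":0,"y":0,"z":-0.025,"rx":0,"ry":0,"rz":0},{"fingers":0.0,"x":0,"y":0,"z":-0.015,"rx":0,"ry":0,"rz":0},{"fingers":0.0,"x":0,"y":0,"z":0,"rx":0,"ry":0,"rz":0}]' 50; python3 -c "
from h import *
go(.667,-.113,.303)"
```

```text
clock: 5.45
tcp_pos: [0.4106, -0.3327, 0.3032]
orientation: [3.14, -0.014, 0.003]
contact_force: [-0.2, -0.3, -4.8]
grip_width: 0.0288
gripper_force: 49.9
t 5.45 tcp [ 0.4106 -0.3327  0.3032] F [-0.2 -0.3 -4.8] w 0.0288 | shift [ 0.2545 -0.2219  0.0004] turn [ 0.06 -0.09 -0.5 ]
```

```bash
python3 -m jog '[{"fingers":0.0,"x":0.01,"y":-0.01,"z":0,"rx":0,"ry":0,"rz":0},{"fingers":0.0,"x":0.025,"y":-0.02,"z":0,"rx":0,"ry":0,"rz":0},{"fingers":0.0,"x":0.035,"y":-0.03,"z":0,"rx":0,"ry":0,"rz":0},{"fingers":0.0,"x":0.035,"y":-0.03,"z":0,"rx":0,"ry":0,"rz":0},{"fingers":0.0,"x":0.035,"y":-0.03,"z":0,"rx":0,"ry":0,"rz":0},{"fingers":0.0,"x":0.035,"y":-0.03,"z":0,"rx":0,"ry":0,"rz":0},{"fingers":0.0,"x":0.035,"y":-0.03,"z":0,"rx":0,"ry":0,"rz":0},{"fingers":0.0,"x":0.025,"y":-0.022,"z":0,"rx":0,"ry":0,"rz":0}]' 50;python3 -m jog '[{"fingers":0.0,"x":0.013,"y":-0.014,"z":0,"rx":0,"ry":0,"rz":0},{"fingers":0.0,"x":0.006,"y":-0.006,"z":0,"rx":0,"ry":0,"rz":0},{"fingers":0.0,"x":0,"y":0,"z":0,"rx":0,"ry":0,"rz":0},{"fingers":0.0,"x":0,"y":0,"z":0,"rx":0,"ry":0,"rz":0}]'
python3 - <<'E'
from h import *
go(.667,-.113,.166)
for c in("scene","top"):
    p,d=r.grab_frame(c); cv2.imwrite(f"pics/{c}1.png",p[:,:,::-1])
    print(c,[(np.round(q["xyz"],3).tolist(),round(q["score"],2)) for q in r.landmark_of("bottle_mid",c)])
E
```

```text
clock: 6.45
tcp_pos: [0.6483, -0.1286, 0.3003]
orientation: [-3.14, 0.009, 0.004]
contact_force: [-1.5, -1.3, -4.8]
grip_width: 0.0286
gripper_force: 50.1
clock: 6.95
tcp_pos: [0.6654, -0.1143, 0.3024]
orientation: [3.141, -0.017, -0.001]
contact_force: [-1.0, 0.2, -3.7]
grip_width: 0.0288
gripper_force: 50.0
t 6.95 tcp [ 0.6654 -0.1143  0.3024] F [-1.   0.2 -3.7] w 0.0288 | shift [ 0.0016 -0.0014  0.1364] turn [ 0.06  0.03 -0.62]
scene [([0.319, -0.338, 0.077], 0.97), ([0.402, -0.42, 0.076], 0.93), ([0.664, -0.112, 0.248], 0.76)]
top [([0.402, -0.423, 0.078], 0.87), ([0.321, -0.339, 0.075], 0.81), ([0.666, -0.115, 0.255], 0.44)]
```

View pics/scene1.png

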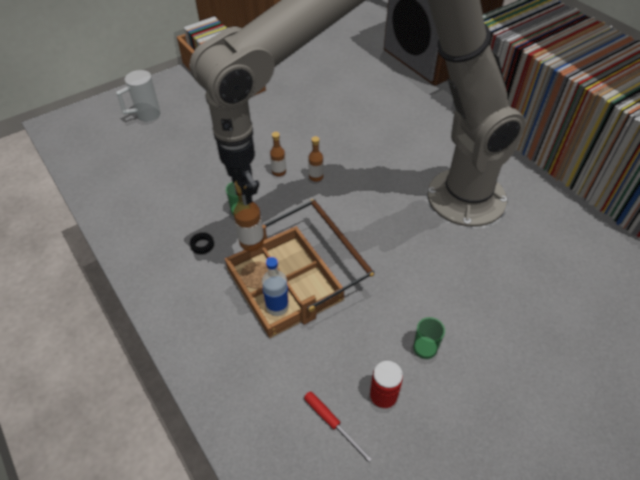

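The bottle hangs upright in the gripper, at about (248,225), over the free rear bay. I'll lower it.

```bash
python3 -m jog '[{"fingers":0.0,"x":0.0015,"y":-0.001,"z":0.01,"rx":0,"ry":0,"rz":0},{"fingers":0.0,"x":0,"y":0,"z":0.02,"rx":0,"ry":0,"rz":0},{"fingers":0.0,"x":0,"y":0,"z":0.025,"rx":0,"ry":0,"rz":0},{"fingers":0.0,"x":0,"y":0,"z":0.025,"rx":0,"ry":0,"rz":0},{"fingers":0.0,"x":0,"y":0,"z":0.025,"rx":0,"ry":0,"rz":0},{"fingers":0.0,"x":0,"y":0,"z":0.015,"rx":0,"ry":0,"rz":0},{"fingers":0.0,"x":0,"y":0,"z":0.008,"rx":0,"ry":0,"rz":0},{"fingers":0.0,"x":0,"y":0,"z":0,"rx":0,"ry":0,"rz":0}]';python3 -m jog '[{"fingers":0.0,"x":0,"y":0,"z":0.003,"rx":0,"ry":0,"rz":0},{"fingers":0.0,"x":0,"y":0,"z":0.002,"rx":0,"ry":0,"rz":0},{"fingers":0.0,"x":0,"y":0,"z":0.002,"rx":0,"ry":0,"rz":0},{"fingers":0.0,"x":0,"y":0,"z":0,"rx":0,"ry":0,"rz":0}]'; python3 -c "
from h import *
go(.667,-.113,.166)"
```

```text
clock: 8.15
tcp_pos: [0.6677, -0.1116, 0.1741]
orientation: [-3.142, 0.014, 0.001]
contact_force: [-0.3, -0.5, -3.4]
grip_width: 0.0287
gripper_force: 50.0
clock: 8.65
tcp_pos: [0.6676, -0.1116, 0.1672]
orientation: [3.142, -0.014, -0.0]
contact_force: [0.1, -0.8, -4.0]
grip_width: 0.0287
gripper_force: 50.0
t 8.65 tcp [ 0.6676 -0.1116  0.1672] F [ 0.1 -0.8 -4. ] w 0.0287 | shift [-0.0006  0.0014  0.0012] turn [ 0.    0.01 -0.5 ]
```

```bash
python3 -m jog '[{"fingers":0.0,"x":0,"y":0.001,"z":0.001,"rx":0,"ry":0,"rz":0},{"fingers":0.0,"x":0,"y":0,"z":0.001,"rx":0,"ry":0,"rz":0},{"fingers":0.0,"x":0,"y":0,"z":0,"rx":0,"ry":0,"rz":0}]'
```

```text
clock: 9.02
tcp_pos: [0.6683, -0.1126, 0.1661]
orientation: [3.141, -0.013, 0.002]
contact_force: [0.2, 0.4, 1.0]
grip_width: 0.0287
gripper_force: 49.7
```

Contact reached: the force went from -4 to +1 N. Release and rise.

```bash
python3 -m jog '[{"fingers":0.04,"x":0,"y":0,"z":0,"rx":0,"ry":0,"rz":0},{"fingers":0.055,"x":0,"y":0,"z":0,"rx":0,"ry":0,"rz":0},{"fingers":0.055,"x":0,"y":0,"z":0,"rx":0,"ry":0,"rz":0},{"fingers":0.055,"x":0,"y":0,"z":-0.02,"rx":0,"ry":0,"rz":0},{"fingers":0.055,"x":0,"y":0,"z":-0.03,"rx":0,"ry":0,"rz":0},{"fingers":0.055,"x":0,"y":0,"z":-0.03,"rx":0,"ry":0,"rz":0},{"fingers":0.055,"x":0,"y":0,"z":-0.03,"rx":0,"ry":0,"rz":0},{"fingers":0.055,"x":0,"y":0,"z":0,"rx":0,"ry":0,"rz":0}]' 50; python3 -c "
from h import *
go(.585,-.349,.276)"
```

```text
clock: 10.02
tcp_pos: [0.6696, -0.1127, 0.28]
orientation: [3.141, -0.014, 0.011]
contact_force: [0.1, 0.2, -0.4]
grip_width: 0.0551
gripper_force: 0.0
t 10.03 tcp [ 0.6696 -0.1127  0.28  ] F [ 0.1  0.2 -0.4] w 0.0551 | shift [-0.0825  0.237   0.0035] turn [ 0.04 -0.41 -0.51]
```

```bash
python3 -m jog '[{"fingers":0.085,"x":-0.01,"y":0.03,"z":0,"rx":0,"ry":0,"rz":0},{"fingers":0.085,"x":-0.015,"y":0.04,"z":0,"rx":0,"ry":0,"rz":0},{"fingers":0.085,"x":-0.015,"y":0.045,"z":0,"rx":0,"ry":0,"rz":0},{"fingers":0.085,"x":-0.015,"y":0.045,"z":0,"rx":0,"ry":0,"rz":0},{"fingers":0.085,"x":-0.015,"y":0.04,"z":0.02,"rx":0,"ry":0,"rz":0},{"fingers":0.085,"x":-0.013,"y":0.036,"z":0.04,"rx":0,"ry":0.4,"rz":0},{"fingers":0.085,"x":0,"y":0,"z":0.05,"rx":0,"ry":0,"rz":0},{"fingers":0.085,"x":0,"y":0,"z":0.03,"rx":0,"ry":0,"rz":-0.5}]' 30;python3 -m jog '[{"fingers":0.085,"x":0,"y":0,"z":0,"rx":0,"ry":0,"rz":0},{"fingers":0.085,"x":0,"y":0,"z":0,"rx":0,"ry":0,"rz":0}]'
python3 - <<'E'
from h import *
for c in("scene","top"):
    p,d=r.grab_frame(c)
    for n in("bottle_mid","tumbler1_mid"): print(c,n,[(np.round(q["xyz"],3).tolist(),round(q["score"],2)) for q in r.landmark_of(n,c)])
    P=cloud(c,d); Q,_=near(P,(.667,-.113),.04,.16,.23); print("bottle top",Q.min(0).round(3),Q.max(0).round(3))
go(.584,-.348,.055)
E
```

```text
clock: 11.02
tcp_pos: [0.5812, -0.3479, 0.1323]
orientation: [-3.14, 0.002, -0.006]
contact_force: [-0.5, 0.4, 0.2]
grip_width: 0.0854
gripper_force: 0.0
clock: 11.28
tcp_pos: [0.5841, -0.3481, 0.1367]
orientation: [3.141, 0.0, 0.014]
contact_force: [-0.7, -0.2, -0.1]
grip_width: 0.085
gripper_force: 0.0
scene bottle_mid [([0.669, -0.112, 0.114], 0.85), ([0.319, -0.338, 0.08], 0.59), ([0.401, -0.421, 0.076], 0.57)]
scene tumbler1_mid [([0.578, -0.343, 0.046], 0.6)]
bottle top [ 0.654 -0.127  0.16 ] [ 0.684 -0.092  0.224]
top bottle_mid [([0.67, -0.111, 0.118], 0.64)]
top tumbler1_mid [([0.588, -0.346, 0.049], 0.88)]
bottle top [ 0.655 -0.128  0.16 ] [ 0.686 -0.098  0.225]
t 11.57 tcp [ 0.5837 -0.3481  0.1364] F [-1.1  0.1 -0.6] w 0.0852 | shift [-0.0004 -0.0002  0.0814] turn [ 0.05 -0.49  0.  ]
```

The bottle stands at (0.669,-0.112), with its mid-point at z 0.115, as it should be. Now descend on tumbler 1.

```bash
python3 -m jog '[{"fingers":0.085,"x":0,"y":0,"z":0.015,"rx":0,"ry":-0.5,"rz":0},{"fingers":0.085,"x":0,"y":0,"z":0.02,"rx":0,"ry":0,"rz":0},{"fingers":0.085,"x":0,"y":0,"z":0.02,"rx":0,"ry":0,"rz":0},{"fingers":0.085,"x":0,"y":0,"z":0.018,"rx":0,"ry":0,"rz":0},{"fingers":0.085,"x":0,"y":0,"z":0.008,"rx":0,"ry":0,"rz":0},{"fingers":0.085,"x":0,"y":0,"z":0,"rx":0,"ry":0,"rz":0}]' 30;python3 -m jog '[{"fingers":0.06,"x":0,"y":0,"z":0,"rx":0,"ry":0,"rz":0},{"fingers":0.05,"x":0,"y":0,"z":0,"rx":0,"ry":0,"rz":0},{"fingers":0.05,"x":0,"y":0,"z":0,"rx":0,"ry":0,"rz":0},{"fingers":0.05,"x":0,"y":0,"z":0,"rx":0,"ry":0,"rz":0}]'; python3 -c "
from h import *
go(.566,-.105,.055)"
```

```text
clock: 12.32
tcp_pos: [0.5829, -0.3477, 0.0535]
orientation: [-3.141, -0.0, 0.004]
contact_force: [0.5, -0.6, 1.2]
grip_width: 0.0853
gripper_force: 0.0
clock: 12.82
tcp_pos: [0.5841, -0.3481, 0.0555]
orientation: [3.141, 0.0, 0.0]
contact_force: [-0.9, 1.0, 6.1]
grip_width: 0.0644
gripper_force: 33.7
t 12.82 tcp [ 0.5841 -0.3481  0.0555] F [-0.9  1.   6.1] w 0.0644 | shift [-0.018  -0.2431  0.0003] turn [ 0.04 -0.01  0.01]
```

```bash
python3 -m jog '[{"fingers":0.05,"x":0,"y":0,"z":-0.005,"rx":0,"ry":0,"rz":0},{"fingers":0.05,"x":0,"y":0,"z":-0.02,"rx":0,"ry":0,"rz":0},{"fingers":0.05,"x":0,"y":0,"z":-0.03,"rx":0,"ry":0,"rz":0},{"fingers":0.05,"x":0,"y":0,"z":-0.035,"rx":0,"ry":0,"rz":0},{"fingers":0.05,"x":0,"y":-0.01,"z":-0.03,"rx":0,"ry":0,"rz":0},{"fingers":0.05,"x":-0.003,"y":-0.025,"z":-0.01,"rx":0,"ry":0,"rz":0},{"fingers":0.05,"x":-0.003,"y":-0.035,"z":0,"rx":0,"ry":0,"rz":0},{"fingers":0.05,"x":-0.003,"y":-0.035,"z":0,"rx":0,"ry":0,"rz":0}]';python3 -m jog '[{"fingers":0.05,"x":-0.003,"y":-0.035,"z":0,"rx":0,"ry":0,"rz":0},{"fingers":0.05,"x":-0.003,"y":-0.035,"z":0,"rx":0,"ry":0,"rz":0},{"fingers":0.05,"x":-0.003,"y":-0.035,"z":0,"rx":0,"ry":0,"rz":0},{"fingers":0.05,"x":0,"y":-0.023,"z":0,"rx":0,"ry":0,"rz":0},{"fingers":0.05,"x":0,"y":-0.01,"z":0,"rx":0,"ry":0,"rz":0},{"fingers":0.05,"x":0,"y":0,"z":0,"rx":0,"ry":0,"rz":0},{"fingers":0.05,"x":0,"y":0,"z":0,"rx":0,"ry":0,"rz":0}]'; python3 -c "
from h import *
go(.566,-.105,.0655)"
```

```text
clock: 13.82
tcp_pos: [0.5735, -0.24, 0.1839]
orientation: [-3.141, -0.002, 0.005]
contact_force: [-0.1, 1.0, -1.3]
grip_width: 0.0643
gripper_force: 33.8
clock: 14.7
tcp_pos: [0.5651, -0.1062, 0.1842]
orientation: [3.141, -0.002, -0.003]
contact_force: [0.6, -0.9, -1.2]
grip_width: 0.0643
gripper_force: 33.8
t 14.7 tcp [ 0.5651 -0.1062  0.1842] F [ 0.6 -0.9 -1.2] w 0.0643 | shift [ 0.0011 -0.0012  0.1187] turn [ 0.04  0.12 -0.08]
```

```bash
python3 -m jog '[{"fingers":0.05,"x":0.001,"y":-0.001,"z":0.01,"rx":0,"ry":0,"rz":0},{"fingers":0.05,"x":0,"y":0,"z":0.025,"rx":0,"ry":0,"rz":0},{"fingers":0.05,"x":0,"y":0,"z":0.025,"rx":0,"ry":0,"rz":0},{"fingers":0.05,"x":0,"y":0,"z":0.02,"rx":0,"ry":0,"rz":0},{"fingers":0.05,"x":0,"y":0,"z":0.015,"rx":0,"ry":0,"rz":0},{"fingers":0.05,"x":0,"y":0,"z":0.012,"rx":0,"ry":0,"rz":0},{"fingers":0.05,"x":0,"y":0,"z":0.006,"rx":0,"ry":0,"rz":0},{"fingers":0.05,"x":0,"y":0,"z":0,"rx":0,"ry":0,"rz":0}]';python3 -m jog '[{"fingers":0.05,"x":0,"y":0,"z":0.002,"rx":0,"ry":0,"rz":0},{"fingers":0.05,"x":0,"y":0,"z":0.0015,"rx":0,"ry":0,"rz":0},{"fingers":0.05,"x":0,"y":0,"z":0.001,"rx":0,"ry":0,"rz":0},{"fingers":0.05,"x":0,"y":0,"z":0,"rx":0,"ry":0,"rz":0},{"fingers":0.05,"x":0,"y":0,"z":0,"rx":0,"ry":0,"rz":0}]'; python3 -c "
from h import *
go(.566,-.105,.0655)"
```

```text
clock: 15.7
tcp_pos: [0.5662, -0.1039, 0.0712]
orientation: [3.142, 0.0, -0.003]
contact_force: [-0.4, -0.1, -1.8]
grip_width: 0.0639
gripper_force: 33.9
clock: 16.32
tcp_pos: [0.5663, -0.1039, 0.0669]
orientation: [3.141, 0.0, -0.003]
contact_force: [-0.1, 0.0, -1.1]
grip_width: 0.0641
gripper_force: 33.8
t 16.32 tcp [ 0.5663 -0.1039  0.0669] F [-0.1  0.  -1.1] w 0.0641 | shift [-0.0003  0.0011  0.0014] turn [0.01 0.09 0.  ]
```

```bash
python3 -m jog '[{"fingers":0.05,"x":0,"y":0,"z":0.001,"rx":0,"ry":0,"rz":0},{"fingers":0.05,"x":0,"y":0,"z":0.0005,"rx":0,"ry":0,"rz":0},{"fingers":0.05,"x":0,"y":0,"z":0,"rx":0,"ry":0,"rz":0}]'
```

```text
clock: 16.7
tcp_pos: [0.5664, -0.1038, 0.0655]
orientation: [3.142, 0.0, -0.002]
contact_force: [-0.2, 0.6, -0.5]
grip_width: 0.0643
gripper_force: 34.0
```

```bash
python3 -m jog '[{"fingers":0.05,"x":0,"y":0,"z":0.001,"rx":0,"ry":0,"rz":0},{"fingers":0.05,"x":0,"y":0,"z":0,"rx":0,"ry":0,"rz":0}]'
```

```text
clock: 16.95
tcp_pos: [0.5668, -0.1037, 0.0654]
orientation: [3.141, 0.0, -0.001]
contact_force: [-3.0, 2.1, 9.0]
grip_width: 0.0641
gripper_force: 34.4
```

Contact (9 N, gentle). Release and rise.

```bash
python3 -m jog '[{"fingers":0.07,"x":0,"y":0,"z":0,"rx":0,"ry":0,"rz":0},{"fingers":0.08,"x":0,"y":0,"z":0,"rx":0,"ry":0,"rz":0},{"fingers":0.08,"x":0,"y":0,"z":0,"rx":0,"ry":0,"rz":0},{"fingers":0.08,"x":0,"y":0,"z":-0.02,"rx":0,"ry":0,"rz":0},{"fingers":0.08,"x":0,"y":0,"z":-0.04,"rx":0,"ry":0,"rz":0},{"fingers":0.08,"x":0,"y":0,"z":-0.04,"rx":0,"ry":0,"rz":0},{"fingers":0.08,"x":0,"y":0,"z":-0.03,"rx":0,"ry":0,"rz":0},{"fingers":0.08,"x":0,"y":0,"z":0,"rx":0,"ry":0,"rz":0}]'
python3 - <<'E'
from h import *
for c in("scene","top"):
    p,d=r.grab_frame(c)
    for n in("bottle_mid","tumbler1_mid"): print(c,n,[(np.round(q["xyz"],3).tolist(),round(q["score"],2)) for q in r.landmark_of(n,c)])
go(.4425,.306,.16)
E
```

```text
clock: 17.95
tcp_pos: [0.5681, -0.1041, 0.1969]
orientation: [3.141, -0.0, 0.005]
contact_force: [0.7, 0.6, 0.3]
grip_width: 0.08
gripper_force: 0.0
scene bottle_mid [([0.318, -0.34, 0.078], 0.87), ([0.669, -0.107, 0.115], 0.61), ([0.566, -0.103, 0.01], 0.32)]
scene tumbler1_mid [([0.564, -0.1, 0.058], 0.65)]
top bottle_mid [([0.323, -0.338, 0.074], 0.6), ([0.404, -0.42, 0.076], 0.57)]
top tumbler1_mid []
t 18.25 tcp [ 0.5657 -0.1038  0.193 ] F [-1.2 -0.3 -0.4] w 0.0802 | shift [-0.123  -0.4098  0.0336] turn [-0.01  0.23  0.  ]
```

```bash
python3 -m jog '[{"fingers":0.085,"x":-0.01,"y":-0.035,"z":0,"rx":0,"ry":0,"rz":0},{"fingers":0.085,"x":-0.015,"y":-0.05,"z":0,"rx":0,"ry":0,"rz":0},{"fingers":0.085,"x":-0.016,"y":-0.055,"z":0,"rx":0,"ry":0,"rz":0},{"fingers":0.085,"x":-0.016,"y":-0.055,"z":0,"rx":0,"ry":0,"rz":0},{"fingers":0.085,"x":-0.016,"y":-0.055,"z":0,"rx":0,"ry":0,"rz":0},{"fingers":0.085,"x":-0.016,"y":-0.055,"z":0,"rx":0,"ry":0,"rz":0},{"fingers":0.085,"x":-0.016,"y":-0.05,"z":0,"rx":0,"ry":0,"rz":0},{"fingers":0.085,"x":-0.011,"y":-0.035,"z":0,"rx":0,"ry":0,"rz":0}]';python3 -m jog '[{"fingers":0.085,"x":-0.006,"y":-0.02,"z":0.02,"rx":0,"ry":0,"rz":0},{"fingers":0.085,"x":0,"y":0,"z":0.03,"rx":0,"ry":0,"rz":0},{"fingers":0.085,"x":0,"y":0,"z":0,"rx":0,"ry":0,"rz":0},{"fingers":0.085,"x":0,"y":0,"z":0,"rx":0,"ry":0,"rz":0}]'
python3 - <<'E'
from h import *
for c in("scene","top"):
    p,d=r.grab_frame(c); cv2.imwrite(f"pics/{c}2.png",p[:,:,::-1])
    for n in("bottle_mid","tumbler1_mid"): print(c,n,[(np.round(q["xyz"],3).tolist(),round(q["score"],2)) for q in r.landmark_of(n,c)])
go(.443,.3055,.055)
E
```

```text
clock: 19.25
tcp_pos: [0.4489, 0.2885, 0.1939]
orientation: [-3.141, -0.004, 0.005]
contact_force: [0.5, -0.8, 0.7]
grip_width: 0.085
gripper_force: 0.0
clock: 19.75
tcp_pos: [0.4447, 0.306, 0.1449]
orientation: [3.142, -0.001, -0.003]
contact_force: [0.4, -0.2, -0.4]
grip_width: 0.0851
gripper_force: 0.0
scene bottle_mid [([0.4, -0.42, 0.077], 0.86), ([0.318, -0.339, 0.08], 0.85), ([0.668, -0.111, 0.112], 0.83)]
scene tumbler1_mid [([0.562, -0.102, 0.058], 0.67)]
top bottle_mid [([0.404, -0.42, 0.08], 0.75), ([0.319, -0.338, 0.074], 0.74), ([0.67, -0.111, 0.118], 0.64)]
top tumbler1_mid [([0.569, -0.101, 0.058], 0.92), ([0.736, -0.297, -0.004], 0.34)]
t 20.05 tcp [0.4448 0.3062 0.1452] F [-0.4  0.5 -1. ] w 0.0851 | shift [-0.0017  0.0007  0.0902] turn [-0.03  0.04 -0.02]
```

View pics/scene2.png

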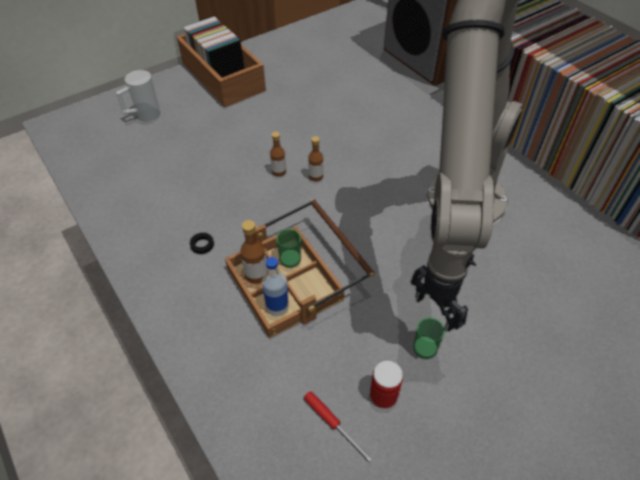

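The bottle is on the coaster at (253,255) and tumbler 1 stands upright in the front right bay at (289,247). The gripper is over tumbler 2 at (428,338).

```bash
python3 -m jog '[{"fingers":0.085,"x":-0.0017,"y":0.0007,"z":0.015,"rx":0,"ry":0,"rz":0},{"fingers":0.085,"x":0,"y":0,"z":0.025,"rx":0,"ry":0,"rz":0},{"fingers":0.085,"x":0,"y":0,"z":0.025,"rx":0,"ry":0,"rz":0},{"fingers":0.085,"x":0,"y":0,"z":0.018,"rx":0,"ry":0,"rz":0},{"fingers":0.085,"x":0,"y":0,"z":0.007,"rx":0,"ry":0,"rz":0},{"fingers":0.085,"x":0,"y":0,"z":0,"rx":0,"ry":0,"rz":0}]' 30;python3 -m jog '[{"fingers":0.06,"x":0,"y":0,"z":0,"rx":0,"ry":0,"rz":0},{"fingers":0.05,"x":0,"y":0,"z":0,"rx":0,"ry":0,"rz":0},{"fingers":0.05,"x":0,"y":0,"z":0,"rx":0,"ry":0,"rz":0},{"fingers":0.05,"x":0,"y":0,"z":0,"rx":0,"ry":0,"rz":0}]'; python3 -c "
from h import *
go(.574,.014,.055)"
```

```text
clock: 20.8
tcp_pos: [0.4424, 0.3054, 0.0542]
orientation: [3.141, 0.0, -0.003]
contact_force: [1.0, 0.3, 0.6]
grip_width: 0.0851
gripper_force: 0.0
clock: 21.3
tcp_pos: [0.4433, 0.3064, 0.0556]
orientation: [-3.14, -0.0, -0.0]
contact_force: [-0.1, 1.2, 6.5]
grip_width: 0.0657
gripper_force: 33.0
t 21.3 tcp [0.4433 0.3064 0.0556] F [-0.1  1.2  6.5] w 0.0657 | shift [1.307e-01 2.924e-01 2.000e-04] turn [-0.1  -0.01  0.01]
```

```bash
python3 -m jog '[{"fingers":0.05,"x":0,"y":0,"z":-0.005,"rx":0,"ry":0,"rz":0},{"fingers":0.05,"x":0,"y":0,"z":-0.02,"rx":0,"ry":0,"rz":0},{"fingers":0.05,"x":0,"y":0,"z":-0.03,"rx":0,"ry":0,"rz":0},{"fingers":0.05,"x":0,"y":0,"z":-0.035,"rx":0,"ry":0,"rz":0},{"fingers":0.05,"x":0.005,"y":0.01,"z":-0.03,"rx":0,"ry":0,"rz":0},{"fingers":0.05,"x":0.012,"y":0.025,"z":-0.01,"rx":0,"ry":0,"rz":0},{"fingers":0.05,"x":0.016,"y":0.035,"z":0,"rx":0,"ry":0,"rz":0},{"fingers":0.05,"x":0.016,"y":0.035,"z":0,"rx":0,"ry":0,"rz":0}]';python3 -m jog '[{"fingers":0.05,"x":0.016,"y":0.037,"z":0,"rx":0,"ry":0,"rz":0},{"fingers":0.05,"x":0.016,"y":0.037,"z":0,"rx":0,"ry":0,"rz":0},{"fingers":0.05,"x":0.016,"y":0.037,"z":0,"rx":0,"ry":0,"rz":0},{"fingers":0.05,"x":0.016,"y":0.037,"z":0,"rx":0,"ry":0,"rz":0},{"fingers":0.05,"x":0.012,"y":0.025,"z":0,"rx":0,"ry":0,"rz":0},{"fingers":0.05,"x":0.005,"y":0.014,"z":0,"rx":0,"ry":0,"rz":0},{"fingers":0.05,"x":0,"y":0,"z":0,"rx":0,"ry":0,"rz":0},{"fingers":0.05,"x":0,"y":0,"z":0,"rx":0,"ry":0,"rz":0}]'; python3 -c "
from h import *
go(.574,.014,.0655)"
```

```text
clock: 22.3
tcp_pos: [0.4916, 0.1989, 0.1845]
orientation: [3.141, 0.001, -0.003]
contact_force: [-0.3, 0.1, -1.4]
grip_width: 0.0653
gripper_force: 34.1
clock: 23.3
tcp_pos: [0.5721, 0.0151, 0.1843]
orientation: [-3.141, -0.003, 0.004]
contact_force: [-0.7, 0.2, -1.0]
grip_width: 0.0658
gripper_force: 34.1
t 23.3 tcp [0.5721 0.0151 0.1843] F [-0.7  0.2 -1. ] w 0.0658 | shift [0.0022 0.0012 0.1188] turn [-0.04  0.13  0.12]
```

```bash
python3 -m jog '[{"fingers":0.05,"x":0.002,"y":0.001,"z":0.01,"rx":0,"ry":0,"rz":0},{"fingers":0.05,"x":0,"y":0,"z":0.025,"rx":0,"ry":0,"rz":0},{"fingers":0.05,"x":0,"y":0,"z":0.025,"rx":0,"ry":0,"rz":0},{"fingers":0.05,"x":0,"y":0,"z":0.02,"rx":0,"ry":0,"rz":0},{"fingers":0.05,"x":0,"y":0,"z":0.015,"rx":0,"ry":0,"rz":0},{"fingers":0.05,"x":0,"y":0,"z":0.012,"rx":0,"ry":0,"rz":0},{"fingers":0.05,"x":0,"y":0,"z":0.006,"rx":0,"ry":0,"rz":0},{"fingers":0.05,"x":0,"y":0,"z":0,"rx":0,"ry":0,"rz":0}]';python3 -m jog '[{"fingers":0.05,"x":0,"y":0,"z":0.002,"rx":0,"ry":0,"rz":0},{"fingers":0.05,"x":0,"y":0,"z":0.0015,"rx":0,"ry":0,"rz":0},{"fingers":0.05,"x":0,"y":0,"z":0.001,"rx":0,"ry":0,"rz":0},{"fingers":0.05,"x":0,"y":0,"z":0.0007,"rx":0,"ry":0,"rz":0},{"fingers":0.05,"x":0,"y":0,"z":0,"rx":0,"ry":0,"rz":0},{"fingers":0.05,"x":0,"y":0,"z":0,"rx":0,"ry":0,"rz":0}]'; python3 -c "
from h import *
go(.574,.014,.0655)"
```

```text
clock: 24.3
tcp_pos: [0.5745, 0.0125, 0.0712]
orientation: [3.142, 0.0, -0.003]
contact_force: [-0.8, 0.4, -1.5]
grip_width: 0.0659
gripper_force: 34.1
clock: 25.05
tcp_pos: [0.5745, 0.0124, 0.0661]
orientation: [3.142, 0.0, -0.003]
contact_force: [0.1, 0.5, -2.1]
grip_width: 0.0656
gripper_force: 34.1
t 25.05 tcp [0.5745 0.0124 0.0661] F [ 0.1  0.5 -2.1] w 0.0656 | shift [-0.0005 -0.0016  0.0006] turn [0.  0.1 0. ]
```

```bash
python3 -m jog '[{"fingers":0.05,"x":0,"y":0,"z":0.0008,"rx":0,"ry":0,"rz":0},{"fingers":0.05,"x":0,"y":0,"z":0,"rx":0,"ry":0,"rz":0},{"fingers":0.05,"x":0,"y":0,"z":0,"rx":0,"ry":0,"rz":0}]'
```

```text
clock: 25.42
tcp_pos: [0.5748, 0.0125, 0.0657]
orientation: [3.142, 0.0, -0.002]
contact_force: [-1.2, 0.3, 3.2]
grip_width: 0.0654
gripper_force: 34.2
```

```bash
python3 -m jog '[{"fingers":0.07,"x":0,"y":0,"z":0,"rx":0,"ry":0,"rz":0},{"fingers":0.08,"x":0,"y":0,"z":0,"rx":0,"ry":0,"rz":0},{"fingers":0.08,"x":0,"y":0,"z":0,"rx":0,"ry":0,"rz":0},{"fingers":0.08,"x":0,"y":0,"z":-0.02,"rx":0,"ry":0,"rz":0},{"fingers":0.08,"x":0,"y":0,"z":-0.04,"rx":0,"ry":0,"rz":0},{"fingers":0.08,"x":0,"y":0,"z":-0.04,"rx":0,"ry":0,"rz":0},{"fingers":0.08,"x":0,"y":0,"z":-0.03,"rx":0,"ry":0,"rz":0},{"fingers":0.08,"x":0,"y":0,"z":0,"rx":0,"ry":0,"rz":0}]'
python3 - <<'E'
from h import *
for c in("scene","top"):
    p,d=r.grab_frame(c)
    for n in("bottle_mid","tumbler1_mid","bail_grip"): print(c,n,[(np.round(q["xyz"],3).tolist(),round(q["score"],2)) for q in r.landmark_of(n,c)])
print(np.round(r.get_obs()["joints"],2))
go(.448,-.038,.2,86)
E
```

```text
clock: 26.42
tcp_pos: [0.5764, 0.0126, 0.1979]
orientation: [-3.141, 0.0, -0.005]
contact_force: [-0.5, 0.7, -0.9]
grip_width: 0.0798
gripper_force: 0.0
scene bottle_mid [([0.667, -0.11, 0.113], 0.89), ([0.404, -0.423, 0.074], 0.64)]
scene tumbler1_mid []
scene bail_grip [([0.447, -0.037, 0.094], 0.55)]
top bottle_mid [([0.403, -0.422, 0.075], 0.84), ([0.322, -0.338, 0.073], 0.73), ([0.672, -0.11, 0.114], 0.55)]
top tumbler1_mid [([0.568, -0.105, 0.059], 0.91)]
top bail_grip []
[ 0.07  0.37 -0.25  1.82  0.11  0.97 -1.8 ]
t 26.82 tcp [0.5743 0.0124 0.1944] F [ 0.3 -0.7  0.2] w 0.0797 | shift [-0.1263  0.0504 -0.0052] turn [ -0.14   0.16 -85.99]
```

```bash
python3 -m jog '[{"fingers":0.06,"x":-0.02,"y":0.01,"z":0,"rx":0,"ry":0,"rz":0},{"fingers":0.06,"x":-0.03,"y":0.01,"z":0,"rx":0,"ry":0,"rz":0},{"fingers":0.06,"x":-0.03,"y":0.01,"z":0,"rx":0,"ry":0,"rz":0},{"fingers":0.06,"x":-0.03,"y":0.01,"z":0,"rx":0,"ry":0,"rz":0},{"fingers":0.06,"x":-0.016,"y":0.01,"z":0,"rx":0,"ry":0,"rz":0},{"fingers":0.06,"x":0,"y":0,"z":0,"rx":0,"ry":0,"rz":-10.7},{"fingers":0.06,"x":0,"y":0,"z":0,"rx":0,"ry":0,"rz":-10.7},{"fingers":0.06,"x":0,"y":0,"z":0,"rx":0,"ry":0,"rz":-10.7}]';python3 -m jog '[{"fingers":0.06,"x":0,"y":0,"z":0,"rx":0,"ry":0,"rz":-10.7},{"fingers":0.06,"x":0,"y":0,"z":0,"rx":0,"ry":0,"rz":-10.7},{"fingers":0.06,"x":0,"y":0,"z":0,"rx":0,"ry":0,"rz":-10.7},{"fingers":0.06,"x":0,"y":0,"z":0,"rx":0,"ry":0,"rz":-10.7},{"fingers":0.06,"x":0,"y":0,"z":0,"rx":0,"ry":0,"rz":-10.7},{"fingers":0.06,"x":0,"y":0,"z":0,"rx":0,"ry":0,"rz":0},{"fingers":0.06,"x":0,"y":0,"z":0,"rx":0,"ry":0,"rz":0}]'
python3 - <<'E'
from h import *
for c in("scene","top"):
    p,d=r.grab_frame(c); cv2.imwrite(f"pics/{c}3.png",p[:,:,::-1]); P=cloud(c,d)
    Q,_=near(P,(.449,-.038),.16,.07,.12); Q=Q[(Q[:,0]<.475)&((Q[:,1]>.03)|(Q[:,1]<-.1))]
    b=np.polyfit(Q[:,1],Q[:,0],1); print(c,"bar x(-.038)",np.polyval(b,-.038).round(4),"slope",b[0].round(3),"z med/max",np.median(Q[:,2]).round(3),np.percentile(Q[:,2],95).round(3))
    for n in("bottle_mid","tumbler1_mid","bail_grip"): print(c,n,[(np.round(q["xyz"],3).tolist(),round(q["score"],2)) for q in r.landmark_of(n,c)])
print(np.round(r.get_obs()["joints"],2))
go(.448,-.038,.075,86)
E
```

```text
clock: 27.82
tcp_pos: [0.4493, -0.0378, 0.1956]
orientation: [-3.016, -0.878, 0.002]
contact_force: [0.0, 0.2, -0.1]
grip_width: 0.0601
gripper_force: 0.0
clock: 28.7
tcp_pos: [0.4489, -0.0377, 0.1955]
orientation: [-2.308, -2.129, 0.002]
contact_force: [-0.4, 0.6, -0.4]
grip_width: 0.0603
gripper_force: 0.0
scene bar x(-.038) 0.451 slope 0.046 z med/max 0.1 0.105
scene bottle_mid [([0.402, -0.419, 0.077], 0.88), ([0.668, -0.109, 0.116], 0.69), ([0.32, -0.334, 0.082], 0.64)]
scene tumbler1_mid [([0.564, -0.099, 0.061], 0.68)]
scene bail_grip [([0.446, -0.036, 0.095], 0.69)]
top bar x(-.038) 0.4495 slope 0.057 z med/max 0.1 0.106
top bottle_mid [([0.672, -0.114, 0.114], 0.88), ([0.404, -0.42, 0.078], 0.64), ([0.317, -0.34, 0.074], 0.6)]
top tumbler1_mid [([0.667, -0.11, 0.115], 0.58), ([0.57, -0.102, 0.058], 0.57)]
top bail_grip []
[ 0.34  0.18 -0.43  2.08  0.1   0.9  -0.23]
t 29.1 tcp [ 0.4488 -0.0376  0.1955] F [ 0.1  0.1 -0.6] w 0.0599 | shift [-0.0005 -0.0005  0.1205] turn [-0.09  0.01 -0.42]
```

View pics/scene3.png

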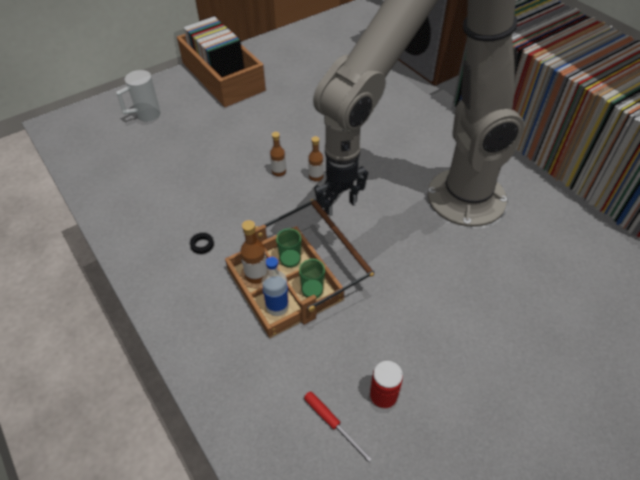

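Both tumblers are upright in the front bays, at (289,247) and (311,278). The bar is level at z ≈ 0.096 below the gripper. Grasp it.

```bash
python3 -m jog '[{"fingers":0.06,"x":0,"y":0,"z":0.015,"rx":0,"ry":0,"rz":-0.4},{"fingers":0.06,"x":0,"y":0,"z":0.03,"rx":0,"ry":0,"rz":0},{"fingers":0.06,"x":0,"y":0,"z":0.03,"rx":0,"ry":0,"rz":0},{"fingers":0.06,"x":0,"y":0,"z":0.025,"rx":0,"ry":0,"rz":0},{"fingers":0.06,"x":0,"y":0,"z":0.015,"rx":0,"ry":0,"rz":0},{"fingers":0.06,"x":0,"y":0,"z":0.004,"rx":0,"ry":0,"rz":0},{"fingers":0.06,"x":0,"y":0,"z":0,"rx":0,"ry":0,"rz":0}]' 25;python3 -m jog '[{"fingers":0.03,"x":0,"y":0,"z":0,"rx":0,"ry":0,"rz":0},{"fingers":0.0,"x":0,"y":0,"z":0,"rx":0,"ry":0,"rz":0},{"fingers":0.0,"x":0,"y":0,"z":0,"rx":0,"ry":0,"rz":0},{"fingers":0.0,"x":0,"y":0,"z":0,"rx":0,"ry":0,"rz":0},{"fingers":0.0,"x":0,"y":0,"z":0,"rx":0,"ry":0,"rz":0},{"fingers":0.0,"x":0,"y":0,"z":0,"rx":0,"ry":0,"rz":0}]' 25; python3 -c "
from h import *
print(np.round(r.get_obs()['joints'],2))
go(.448,-.038,.075,86)"
```

```text
clock: 29.98
tcp_pos: [0.4488, -0.0375, 0.0767]
orientation: [-2.297, -2.142, 0.002]
contact_force: [-0.2, -0.3, 0.4]
grip_width: 0.0601
gripper_force: 0.0
clock: 30.72
tcp_pos: [0.4463, -0.0375, 0.0762]
orientation: [-2.295, -2.14, 0.007]
contact_force: [-5.5, 1.2, 0.8]
grip_width: 0.0166
gripper_force: 25.7
[ 0.27  0.37 -0.39  2.19  0.23  0.63 -0.35]
t 30.73 tcp [ 0.4463 -0.0375  0.0762] F [-5.5  1.2  0.8] w 0.0166 | shift [-0.0004  0.0018  0.0012] turn [-0.32  0.05  0.01]
```

```bash
python3 -m jog '[{"fingers":0.0,"x":0,"y":0.0,"z":-0.017,"rx":0,"ry":0,"rz":0},{"fingers":0.0,"x":0,"y":0.0042,"z":-0.0166,"rx":0,"ry":0,"rz":0},{"fingers":0.0,"x":0,"y":0.0058,"z":-0.0161,"rx":0,"ry":0,"rz":0},{"fingers":0.0,"x":0,"y":0.0073,"z":-0.0155,"rx":0,"ry":0,"rz":0},{"fingers":0.0,"x":0,"y":0,"z":0,"rx":0,"ry":0,"rz":0}]' 30
python3 - <<'E'
from h import *
go(.473,-.039,.136,86)
p,d=r.grab_frame("scene")
print([(np.round(q["xyz"],3).tolist(),round(q["score"],2)) for q in r.landmark_of("bail_grip","scene")])
E
```

```text
clock: 31.35
tcp_pos: [0.4622, -0.0386, 0.1415]
orientation: [-2.293, -2.139, 0.011]
contact_force: [-9.5, 1.3, 2.7]
grip_width: 0.017
gripper_force: 29.9
t 31.35 tcp [ 0.4622 -0.0386  0.1415] F [-9.5  1.3  2.7] w 0.017 | shift [0.0004 0.0108 0.0054] turn [-0.52  0.07  0.  ]
[([0.463, -0.037, 0.153], 0.86), ([0.574, 0.015, 0.007], 0.23)]
```

```bash
python3 -m jog '[{"fingers":0.0,"x":0,"y":0.005,"z":-0.0147,"rx":0,"ry":0,"rz":0},{"fingers":0.0,"x":0,"y":0.0102,"z":-0.0138,"rx":0,"ry":0,"rz":0},{"fingers":0.0,"x":0,"y":0.0115,"z":-0.0127,"rx":0,"ry":0,"rz":0},{"fingers":0.0,"x":0,"y":0.0127,"z":-0.0115,"rx":0,"ry":0,"rz":0},{"fingers":0.0,"x":0,"y":0,"z":0,"rx":0,"ry":0,"rz":0}]' 30
python3 - <<'E'
from h import *
go(.510,-.041,.194,86)
p,d=r.grab_frame("scene")
print([(np.round(q["xyz"],3).tolist(),round(q["score"],2)) for q in r.landmark_of("bail_grip","scene")])
E
```

```text
clock: 32.08
tcp_pos: [0.4989, -0.0411, 0.1958]
orientation: [-2.29, -2.135, 0.021]
contact_force: [-29.3, 2.3, 27.5]
grip_width: 0.0171
gripper_force: 31.9
t 32.08 tcp [ 0.4989 -0.0411  0.1958] F [-29.3   2.3  27.5] w 0.0171 | shift [0.0009 0.0111 0.0016] turn [-0.95  0.15 -0.01]
[([0.501, -0.041, 0.204], 0.81)]
```

The force is radial because the bar has slid towards the fingertips. The hinge holds the handle, so I'll relax, regrip 11 mm deeper and go on.

```bash
python3 -m jog '[{"fingers":0.0,"x":0,"y":-0.006,"z":0,"rx":0,"ry":0,"rz":0},{"fingers":0.04,"x":0,"y":0,"z":0,"rx":0,"ry":0,"rz":0},{"fingers":0.04,"x":0,"y":0,"z":0.006,"rx":0,"ry":0,"rz":0},{"fingers":0.04,"x":0,"y":0,"z":0.006,"rx":0,"ry":0,"rz":0},{"fingers":0.0,"x":0,"y":0,"z":0,"rx":0,"ry":0,"rz":0},{"fingers":0.0,"x":0,"y":0,"z":0,"rx":0,"ry":0,"rz":0},{"fingers":0.0,"x":0,"y":0,"z":0,"rx":0,"ry":0,"rz":0},{"fingers":0.0,"x":0,"y":0,"z":0,"rx":0,"ry":0,"rz":0}]' 40
python3 - <<'E'
from h import *
go(.510,-.041,.194,86)
p,d=r.grab_frame("scene")
print([(np.round(q["xyz"],3).tolist(),round(q["score"],2)) for q in r.landmark_of("bail_grip","scene")])
E
```

```text
clock: 33.17
tcp_pos: [0.4979, -0.0411, 0.1818]
orientation: [-2.295, -2.141, 0.006]
contact_force: [-5.7, 1.3, 1.1]
grip_width: 0.0167
gripper_force: 39.2
t 33.17 tcp [ 0.4979 -0.0411  0.1818] F [-5.7  1.3  1.1] w 0.0167 | shift [ 0.0009  0.012  -0.0122] turn [-0.27  0.03  0.01]
[([0.499, -0.037, 0.207], 0.91)]
```

```bash
python3 -m jog '[{"fingers":0.0,"x":0,"y":0.0107,"z":-0.0115,"rx":0,"ry":0,"rz":0},{"fingers":0.0,"x":0,"y":0.0138,"z":-0.0102,"rx":0,"ry":0,"rz":0},{"fingers":0.0,"x":0,"y":0.0147,"z":-0.0088,"rx":0,"ry":0,"rz":0},{"fingers":0.0,"x":0,"y":0.0155,"z":-0.0073,"rx":0,"ry":0,"rz":0},{"fingers":0.0,"x":0,"y":0,"z":0,"rx":0,"ry":0,"rz":0}]' 40
python3 - <<'E'
from h import *
go(.554,-.045,.218,86)
p,d=r.grab_frame("scene")
print([(np.round(q["xyz"],3).tolist(),round(q["score"],2)) for q in r.landmark_of("bail_grip","scene")])
E
```

```text
clock: 33.9
tcp_pos: [0.556, -0.045, 0.223]
orientation: [2.297, 2.142, 0.0]
contact_force: [-6.5, 0.2, 12.4]
grip_width: 0.0166
gripper_force: 39.6
t 33.9 tcp [ 0.556 -0.045  0.223] F [-6.5  0.2 12.4] w 0.0166 | shift [-0.0001 -0.002   0.005 ] turn [ 0.05  0.02 -0.02]
[([0.558, -0.043, 0.244], 0.69)]
```

```bash
python3 -m jog '[{"fingers":0.0,"x":0,"y":0.0162,"z":-0.007,"rx":0,"ry":0,"rz":0},{"fingers":0.0,"x":0,"y":0.0166,"z":-0.005,"rx":0,"ry":0,"rz":0},{"fingers":0.0,"x":0,"y":0.017,"z":-0.002,"rx":0,"ry":0,"rz":0},{"fingers":0.0,"x":0,"y":0.0155,"z":-0.001,"rx":0,"ry":0,"rz":0},{"fingers":0.0,"x":0,"y":0,"z":0,"rx":0,"ry":0,"rz":0},{"fingers":0.0,"x":0,"y":0,"z":0,"rx":0,"ry":0,"rz":0}]' 40
python3 - <<'E'
from h import *
go(.621,-.049,.234,86)
for c in("scene","top"):
    p,d=r.grab_frame(c); cv2.imwrite(f"pics/{c}4.png",p[:,:,::-1]); P=cloud(c,d)
    Q,_=near(P,(.621,-.05),.16,.235,.29); Q=Q[((Q[:,1]>.01)|(Q[:,1]<-.13))]
    b=np.polyfit(Q[:,1],Q[:,0],1) if len(Q)>20 else [0,0]; print(c,"bar x",np.polyval(b,-.049).round(4),b[0],len(Q),Q[:,2].max() if len(Q) else 0)
    print([(np.round(q["xyz"],3).tolist(),round(q["score"],2)) for q in r.landmark_of("bail_grip",c)])
E
```

```text
clock: 34.75
tcp_pos: [0.6204, -0.0494, 0.2364]
orientation: [2.297, 2.142, 0.002]
contact_force: [-1.2, -0.5, 5.9]
grip_width: 0.0168
gripper_force: 40.7
t 34.75 tcp [ 0.6204 -0.0494  0.2364] F [-1.2 -0.5  5.9] w 0.0168 | shift [0.0005 0.0005 0.0025] turn [ 0.1  -0.01 -0.  ]
scene bar x 0.6228 0.06248282905333747 414 0.26904747448991284
[([0.62, -0.047, 0.258], 0.61)]
top bar x 0.6211 0.06764232717830009 450 0.2712922018466326
[]
```

View pics/scene4.png

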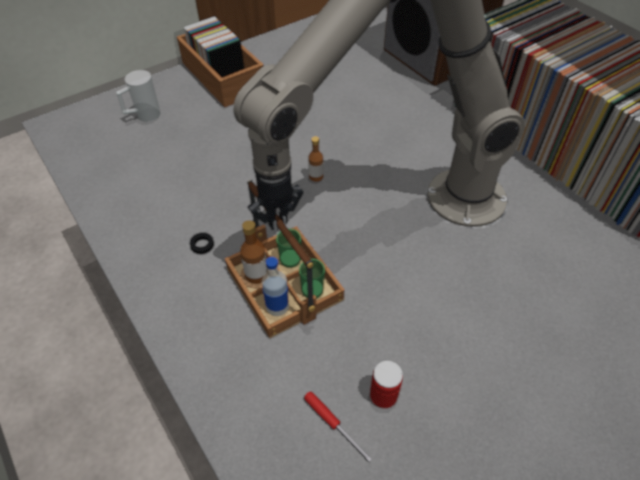

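The handle stands upright, with its bar from about (252,190) to (310,265), and all the contents are standing. Let go and rise.

```bash
python3 -m jog '[{"fingers":0.025,"x":0,"y":0,"z":0,"rx":0,"ry":0,"rz":0},{"fingers":0.04,"x":0,"y":0,"z":0,"rx":0,"ry":0,"rz":0},{"fingers":0.04,"x":0,"y":0,"z":0,"rx":0,"ry":0,"rz":0},{"fingers":0.04,"x":0,"y":0,"z":-0.02,"rx":0,"ry":0,"rz":0},{"fingers":0.04,"x":0,"y":0,"z":-0.04,"rx":0,"ry":0,"rz":0},{"fingers":0.04,"x":0,"y":0,"z":-0.05,"rx":0,"ry":0,"rz":0},{"fingers":0.04,"x":0,"y":0,"z":-0.02,"rx":0,"ry":0,"rz":0},{"fingers":0.04,"x":0,"y":0,"z":0,"rx":0,"ry":0,"rz":0}]'
python3 - <<'E'
from h import *
go(.621,-.049,.234,86)
for c in("scene","top"):
    p,d=r.grab_frame(c); cv2.imwrite(f"pics/{c}5.png",p[:,:,::-1]); P=cloud(c,d)
    Q,_=near(P,(.621,-.05),.16,.235,.285); Q=Q[((Q[:,1]>.01)|(Q[:,1]<-.13))]
    b=np.polyfit(Q[:,1],Q[:,0],1); print(c,"bar x",np.polyval(b,-.049).round(4),len(Q))
    for n in("bail_grip","bottle_mid","tumbler1_mid","water_mid","can_mid","tape","driver"): print(c,n,[(np.round(q["xyz"],3).tolist(),round(q["score"],2)) for q in r.landmark_of(n,c)])
E
```

```text
clock: 35.95
tcp_pos: [0.6201, -0.0494, 0.3666]
orientation: [2.297, 2.142, 0.002]
contact_force: [0.5, -0.8, -0.5]
grip_width: 0.0398
gripper_force: 0.0
t 35.95 tcp [ 0.6201 -0.0494  0.3666] F [ 0.5 -0.8 -0.5] w 0.0398 | shift [0.0004 0.0006 0.1326] turn [ 0.1   0.01 -0.  ]
scene bar x 0.6221 458
scene bail_grip [([0.622, -0.047, 0.257], 0.84)]
scene bottle_mid [([0.666, -0.113, 0.114], 0.81), ([0.404, -0.421, 0.075], 0.68), ([0.318, -0.34, 0.079], 0.58), ([0.618, -0.045, 0.001], 0.24)]
scene tumbler1_mid [([0.562, -0.099, 0.059], 0.6)]
scene water_mid [([0.68, 0.005, 0.104], 0.56)]
scene can_mid [([0.6, 0.342, 0.057], 0.6)]
scene tape [([0.735, -0.296, -0.002], 0.8)]
scene driver [([0.732, 0.346, 0.002], 0.94)]
top bar x 0.621 418
top bail_grip []
top bottle_mid [([0.402, -0.421, 0.077], 0.69), ([0.32, -0.338, 0.073], 0.59)]
top tumbler1_mid []
top water_mid [([0.675, 0.01, 0.111], 0.89), ([0.737, -0.298, -0.003], 0.47)]
top can_mid [([0.602, 0.343, 0.056], 0.7)]
top tape [([0.74, -0.297, -0.002], 0.67)]
top driver [([0.734, 0.344, 0.0], 0.72)]
```

View pics/scene5.png

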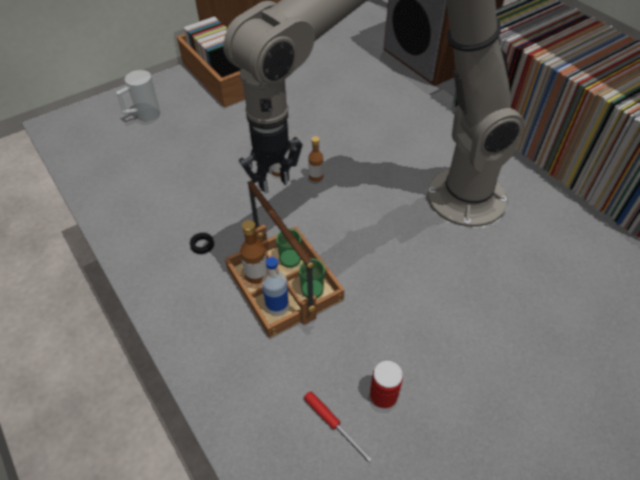

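The handle stays upright by itself, from (252,185) to (310,265). The bottle (253,255), both tumblers and the water bottle stand in their bays, and the gripper is clear.

```bash
python3 -c "
from bench import r
print(r.hand_in())"
```

```text
the job is handed in; nothing more can be done
None
```

The job is handed in at about 36 s: the amber bottle stands on the coaster, a tumbler stands upright in each front bay, the handle is upright and released, and nothing else was moved.

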